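# Slide the topping tub home against the rail and the blue stop

### The arm

A 6-joint arm with a two-finger parallel gripper is mounted at the origin on the work surface. World frame = base frame: x ahead of the robot, y to its left, z up, the work surface at z = 0. Lengths are in m, angles in degrees, forces in N, time in s.
With the tool pointing down it reaches from about 0.4 to 0.825 m from the base axis. Payload 7 kg.
Tool frame: the origin (TCP) lies at the very end of the fingers, on their centre line; the grasp point (between the pads) lies r.pinch_z behind it (r.pinch_z is the distance from the TCP to the grasp point, in m); z points along the fingers, y is the direction in which the jaws open and shut (so a half turn about z gives the same grasp; the last joint's range is limited). The gripper opens to 88 mm and grips with 3 to 60 N. Pads are 19 mm wide; open, the fingers measure 130 mm over their backs; the gripper's body (78 mm by 193 mm) begins 47 mm behind the grasp point.
Start: joints at [-53.967, 20.546, 0.682, 0, -70.136, -16.507], TCP at [0.226, -0.636, 0.227] pointing down, gripper open.
Joint ranges: [-176.03, 176.03], [-82.01, 121.73], [-58.28, 71.71], [-173.87, 95.51], [-174.79, -0.11], [-173.66, 173.66]. Speed limits (degrees/s): [136.94, 136.94, 172.46, 180, 180, 180].

### API

Orientations are given as [roll, pitch, yaw] about the fixed x, y, z axes, in that order (R = Rz(yaw) Ry(pitch) Rx(roll)).
In Python, from plant import r gives the robot as it stands. The module is installed in compiled form; this text tells all that it offers.
- The arm moves only by the tool servo_tool, never from a script. Its argument "steps" is a list of rows, each a list of 5 numbers: the finger opening in cm, from 0 to 8.76, then the shift along the tool's x, y, z in cm, then the turn about the tool's z in degrees. In form: [[fingers, x, y, z, spin], ...]. A call has 1 to 8 rows; each row shifts and turns the commanded pose from where the row before left it, along the tool's axes as they then stand; what a row does not reach is not made up. A row lasts 1/8 s, in which the tool goes at most 62.5 mm and 10.7 degrees, less where a joint would pass 70% of its speed; a pose out of reach is approached as far as the arm can. A call with a gripper value outside its range is refused whole. The fingers move at their own pace and stop on an object; "squeeze" is the grip in N (left out, the last holds). Time passes only in rows, so rows that do not move let the fingers close. It gives the time, the measured TCP pose, the force and the opening at its end, in the units of the state.
- r.get_state(): the state, without advancing time (a new reading comes with each control period).
- r.capture(name): name is "side" or "top"; returns the picture (400x640x3 uint8, red, green, blue); there is no depth.
- r.calibration(name): a dict with "K" (3x3 intrinsics, pixels), "dist_coeffs" ([k1, k2, p1, p2, k3] as OpenCV has them; the pictures are not rectified), "rvec" (rotation vector, rad) and "tvec" (3), from world to camera coordinates, as OpenCV has them. Camera axes: x right, y down, z forward; pixel columns grow to the right and rows downward; lengths in m; the calibration is good to about 2 mm. A picture is of the moment at which its call begins. calibration takes no time and is no camera call.
- r.close_job(): hands the job in, once; it reports no verdict.
The state is a dict: "time_s": time; "joints": joint angles; "qd": joint speeds; "joint_torque": joint torques, N m; "tcp_pos": TCP position; "eef_rot": TCP orientation; "contact_force": force on the tool from outside, world axes, zero at the start; "moment": the same for the moment, N m; "gripper_width": finger opening in m.
Only numpy, scipy, OpenCV 4.12 (cv2) and the standard library are available. Lean on these libraries where they do the work, as an engineer would, in place of code of your own. Each camera call takes 0.05 s, during which the arm holds its last target.

### The job

On the sushi counter, push the blue-lidded tub along the white board, without gripping, lifting or tipping it, until one long side lies flat against the steel rail and its end is up against the blue stop block. Touch it only by pushing with the fingers, leave the other tubs, bottles and dishes where they are, and move clear when it is home.

Things in the scene. Friction and masses are not known exactly. Their poses are not given: they have to be found in the camera images.
- rail: fixed low steel rail, an upright plate 520 mm long, 36 mm high, 5 mm thick with a flange behind it, standing across the far part of the white boards. Origin: middle of its front face (the face towards the robot) at board level. Its x axis points away from the robot, square to that face; its y axis runs along the rail, to the left seen from the robot; its yaw is up to 0.12 rad. The white board's top, on which everything slides and stands, is 12 mm above the table (z = 0.012)
- stop_blue: fixed blue stop block at one end of the rail, left or right (it changes), 100 mm long (x, from the rail towards the robot), 24 mm thick (y, along the rail), 32 mm high. Origin: centre of its underside; axes parallel to the rail's. It stands 242 mm to one side of the rail's origin, so its inner face is 230 mm from it
- stop_orange: fixed orange stop block, the same size, at the other end of the rail
- tub_blue_center (a point): centre of the loose clear tub of yellow food with a blue lid, a straight-sided closed box 90 mm (x) by 130 mm (y) by 55 mm high, about 0.3 to 0.55 kg, standing flat on the board, so the centre is 27.5 mm above the board. Its x and y axes lie along its 90 mm and 130 mm sides; it starts in front of the rail between the stops, with a 130 mm side roughly facing the rail (within 0.3 rad)
- tub_orange: bystander: same tub with an orange lid; origin: centre of underside
- tub_white: bystander: same tub with a white lid; origin: centre of underside
- sauce: bystander: brown bottle with orange cap, 60 mm diameter, 170 mm high, behind the rail; origin: centre of underside
- shaker: bystander: steel can, 52 mm diameter, 100 mm high, behind the rail; origin: centre of underside
- bowl: bystander: blue bowl, 100 mm diameter, 45 mm high, on the left side; origin: centre of underside
- cup: bystander: white cup without handle, 72 mm diameter, 85 mm high, on the right side; origin: centre of underside
Things that resemble listed ones, but are neither listed nor needed, are in the scene too. There is more than one size of the part that bears tub_blue_center; the job needs the larger.

How it is judged:
By the outcome, as a careful person would: the job done as asked, in the order asked, and still so for the second after the job is handed in, with the robot touching nothing.
It also fails if it takes over 48 s, if anything falls off the work surface, if the arm or the gripper's body presses on something with over 40 N, if the wrist force passes 120 N, or if a joint passes its speed limit or range.

## Working session

There is one attempt and no reset: what is moved stays moved. The work goes in short steps, Python scripts to look and compute and a tool call to move; the robot and the scene stay as the last step left them, time stands still between calls to the robot, and variables do not carry over. Pictures are saved under pics/ and viewed, and the job is handed in when it is done.

Besides the shell and the picture viewer there is one more tool, called after "Emit:" by a JSON object that holds its "op" and its "data". servo_tool: Moves the arm, as the interface text tells. Its arguments: {"type":"object","properties":{"steps":{"type":"array","items":{"type":"array","items":{"type":"number"}}},"squeeze":{"type":"number"}},"required":["steps"]}

```bash
mkdir -p pics
python3 - <<'E'
from plant import r
import cv2,numpy as np
for n in("side","top"):
    im=r.capture(n); cv2.imwrite(f"pics/{n}0.png",im[:,:,::-1])
    c=r.calibration(n); R=cv2.Rodrigues(np.array(c["rvec"]))[0]; print(n,np.round(-R.T@np.array(c["tvec"]).ravel(),3),np.round(R[2],2),np.array(c["K"])[0,0])
print(r.get_state(), r.pinch_z)
E
```

```text
side [-0.199  0.753  1.307] [ 0.42 -0.47 -0.77] 506.2293123031221
top [0.402 0.013 1.183] [ 0.08 -0.01 -1.  ] 422.1908419526416
{'time_s': 0.1, 'joints': array([-5.39664547e+01,  2.05867781e+01,  6.39244541e-01, -1.73076047e-02,
       -7.01367792e+01, -1.65073961e+01]), 'qd': array([-0.11316207, -0.10459931,  0.07317519,  0.16841794, -0.00237066,
        0.01614695]), 'joint_torque': array([-7.21953729e-04, -5.84164131e+01,  2.93750381e+01,  7.01531768e+00,
        1.01910697e-02, -5.89268257e-05]), 'tcp_pos': array([ 0.2254389 , -0.63577267,  0.22572566]), 'eef_rot': array([ 1.79914539e+02, -8.35811356e-03, -1.60479737e+02]), 'contact_force': array([ 0.52080563, -0.37738968, -0.40622765]), 'moment': array([-0.02737009,  0.01232935,  0.00044281]), 'gripper_width': 0.08754586142207724} 0.0188
```

View pics/side0.png

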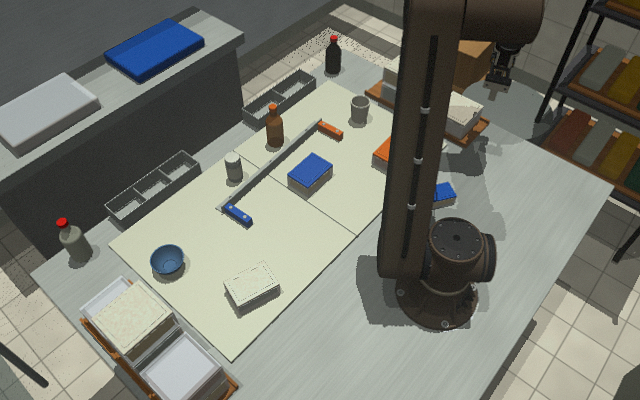

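View pics/top0.png

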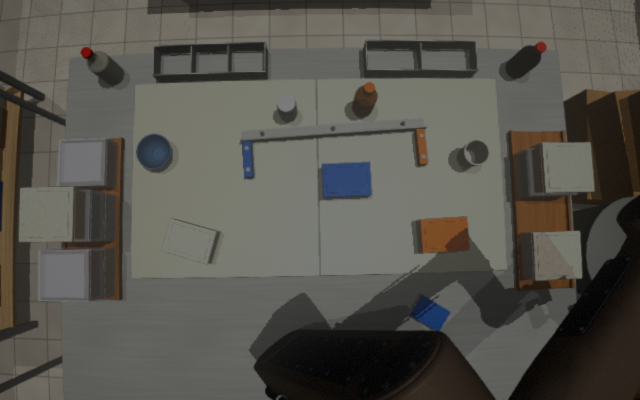

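The larger blue tub is at top (346,180) and side (310,172). Look-alikes are the small blue tub at top (431,313), the blue tray off the counter at side (155,48), the bowl at (155,152) and the blue stop at (248,160). I choose the one on the board in front of the rail, and check that in the crop along with its size.

```bash
cat > h.py <<'E'
import cv2,numpy as np
from plant import r
def cal(n):
    c=r.calibration(n);return np.array(c["K"]),np.array(c["dist_coeffs"]),cv2.Rodrigues(np.array(c["rvec"]))[0],np.array(c["tvec"]).ravel()
def ray(n,px,z):
    K,d,R,t=cal(n);u=cv2.undistortPoints(np.array(px,float).reshape(-1,1,2),K,d).reshape(-1,2)
    D=np.c_[u,np.ones(len(u))]@R; o=-R.T@t
    return o+D*((z-o[2])/D[:,2])[:,None]
def proj(n,P):
    K,d,R,t=cal(n);return cv2.projectPoints(np.array(P,float).reshape(-1,1,3),cv2.Rodrigues(R)[0],t,K,d)[0].reshape(-1,2)
def blue(im):
    h=cv2.cvtColor(im,cv2.COLOR_RGB2HSV);return cv2.inRange(h,(105,150,60),(125,255,255))
def orange(im):
    h=cv2.cvtColor(im,cv2.COLOR_RGB2HSV);return cv2.inRange(h,(5,150,90),(18,255,255))
def rects(n,mask,z,amin=60):
    for c in cv2.findContours(mask,cv2.RETR_EXTERNAL,cv2.CHAIN_APPROX_NONE)[0]:
        if cv2.contourArea(c)<amin: continue
        P=ray(n,c[:,0],z)[:,:2]
        m=cv2.minAreaRect((P*1000).astype(np.float32)); px=c[:,0].mean(0)
        print(n,'px',px.round(),'c',np.round(m[0],1),'size',np.round(m[1],1),'ang',round(m[2],2))
E
python3 - <<'E'
from h import *
for n in("top","side"):
    im=cv2.imread(f"pics/{n}0.png")[:,:,::-1].copy()
    for z in(.067,.044):
        print(z);rects(n,blue(im),z);print(' orange');rects(n,orange(im),z)
im=cv2.imread("pics/top0.png")
cv2.imwrite("pics/crop_top0.png",cv2.resize(im[90:220,225:445],None,fx=3.6,fy=3.6,interpolation=cv2.INTER_CUBIC))
im=cv2.imread("pics/side0.png")
cv2.imwrite("pics/crop_side0.png",cv2.resize(im[90:240,200:360],None,fx=4,fy=4,interpolation=cv2.INTER_CUBIC))
E
```

```text
0.067
top px [433. 316.] c [ 183.4 -292.8] size [74.5 59.4] ang 57.37
 orange
top px [441. 232.] c [ 393.9 -333.5] size [ 87.3 125.7] ang 2.09
top px [539. 216.] c [ 436.7 -610.3] size [ 82.  141.9] ang 0.97
top px [536. 138.] c [ 654.2 -622.8] size [ 39.4 115.4] ang 6.91
top px [421. 146.] c [ 634.8 -281.9] size [94.8 19. ] ang 3.57
top px [369.  87.] c [ 801.4 -144.4] size [27.6 22.9] ang 89.41
0.044
top px [433. 316.] c [ 178.9 -299.1] size [76.  60.6] ang 57.37
 orange
top px [441. 232.] c [ 393.7 -340.7] size [ 89.1 128.3] ang 2.09
top px [539. 216.] c [ 437.4 -623.1] size [ 83.7 144.9] ang 0.97
top px [536. 138.] c [ 659.4 -635.9] size [ 40.2 117.8] ang 6.91
top px [421. 146.] c [ 639.6 -287.9] size [96.7 19.4] ang 3.57
top px [369.  87.] c [ 809.6 -147.7] size [28.2 23.4] ang 89.41
0.067
side px [238. 213.] c [597.7 204.8] size [94.  20.9] ang 3.55
side px [443. 192.] c [ 168.4 -274.8] size [75.9 61.1] ang 57.31
side px [309. 169.] c [546.3 -71.9] size [ 87.  127.1] ang 1.31
side px [155.  52.] c [1492.7 -161.2] size [279.1 366.5] ang 0.22
 orange
side px [384. 149.] c [ 406.2 -319.7] size [ 57.4 108.1] ang 2.38
side px [330. 128.] c [ 622.9 -266.2] size [95.5 21. ] ang 4.57
side px [480. 126.] c [ 225.2 -624.2] size [32.1 62.7] ang 2.99
side px [376.  89.] c [ 618.3 -557.6] size [88.8 52.3] ang 89.42
0.044
side px [238. 213.] c [612.5 194.6] size [95.7 21.3] ang 3.55
side px [443. 192.] c [ 175.2 -293.9] size [77.3 62.2] ang 57.31
side px [309. 169.] c [560.1 -87.2] size [ 88.6 129.5] ang 1.31
side px [155.  52.] c [1524.1 -178.1] size [284.2 373.3] ang 0.22
 orange
side px [384. 149.] c [ 417.4 -339.6] size [ 58.5 110.1] ang 2.38
side px [330. 128.] c [ 638.1 -285.1] size [97.3 21.4] ang 4.57
side px [480. 126.] c [ 233.1 -649.8] size [32.7 63.8] ang 2.99
side px [376.  89.] c [ 633.5 -582. ] size [90.4 53.3] ang 89.42
```

View pics/crop_top0.png

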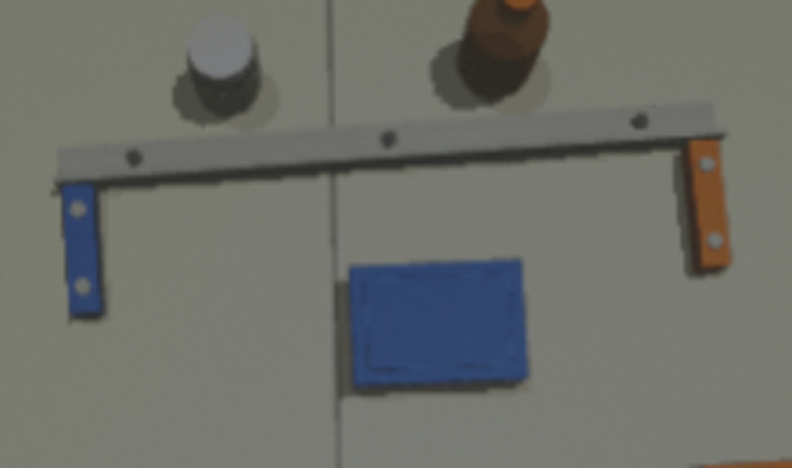

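View pics/crop_side0.png

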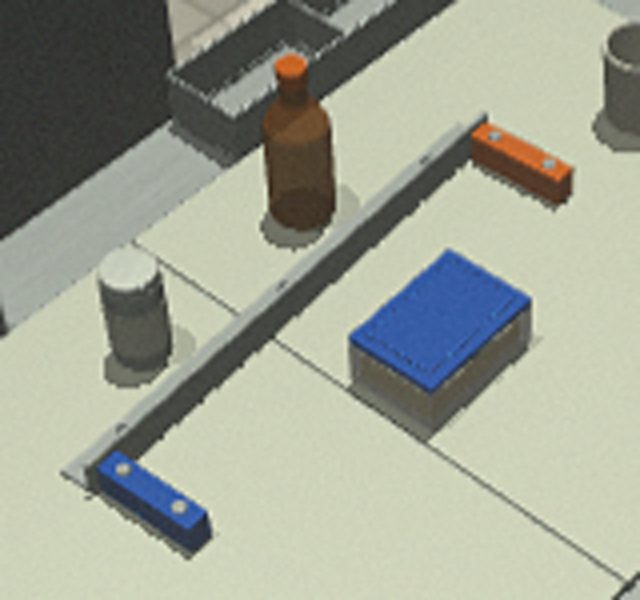

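```bash
cat >> h.py <<'E'
def blue(im):
    h=cv2.cvtColor(im,cv2.COLOR_RGB2HSV);return cv2.inRange(h,(103,110,40),(128,255,255))
E
python3 - <<'E'
from h import *
im=cv2.imread("pics/top0.png")[:,:,::-1].copy()
print(cv2.cvtColor(im,cv2.COLOR_RGB2HSV)[180,346])
rects("top",blue(im),.067);rects("top",blue(im),.044)
# rail front upper edge: top crop from (60,183)/(720,135) /3.6+(225,90)
for n,p in(("top",[[225+75/3.6,90+180/3.6],[225+640/3.6,90+140/3.6]]),("side",[[200+100/4,90+462/4],[200+487/4,90+120/4]])):
    P=ray(n,p,.048)[:,:2];d=P[0]-P[1];print(n,(P*1000).round(1),'yaw',np.degrees(np.arctan2(-d[0],d[1])))
# project model with hypothesized frame
E
```

```text
[109 148 112]
top px [430. 313.] c [ 186.9 -287.6] size [88.8 61.6] ang 57.55
top px [346. 180.] c [547.1 -74.3] size [ 87.1 127. ] ang 1.43
top px [247. 160.] c [608.8 189.5] size [96.  21.6] ang 3.34
top px [430. 313.] c [ 182.4 -293.8] size [90.6 62.9] ang 57.55
top px [346. 180.] c [550.1 -76.1] size [ 88.9 129.6] ang 1.43
top px [247. 160.] c [613.1 193.1] size [98. 22.] ang 3.34
top [[ 663.9  196. ]
 [ 687.2 -236.6]] yaw 3.083062090584153
side [[ 657.8  204.7]
 [ 683.1 -294.6]] yaw 2.9073299627517484
```

```bash
cat >> h.py <<'E'
YAW=np.radians(3.05);O=np.array([.6757,-.044])
E2=np.array([[np.cos(YAW),-np.sin(YAW)],[np.sin(YAW),np.cos(YAW)]])
def torail(p): return (np.array(p)[:2]-O)@E2
def toworld(q): return E2@np.array(q)+O
def go(x,y,z):
    s=r.get_state();p=s["tcp_pos"];R=cv2.Rodrigues(np.zeros(3))[0]
    from scipy.spatial.transform import Rotation as Ro
    R=Ro.from_euler('xyz',s["eef_rot"],degrees=True).as_matrix()
    w=toworld([x,y]);d=np.array([w[0],w[1],z])-p
    print('t',s["time_s"],'tcp rail mm',(torail(p)*1000).round(1),p[2].round(4),'yaw err(spin)',round((s["eef_rot"][2]+180-3.05+180)%360-180,2))
    print('tool delta cm',(R.T@d*100).round(2),'F rail',(s["contact_force"][:2]@E2).round(1),s["contact_force"][2].round(1))
def look(tag):
    for n in("top","side"):
        im=r.capture(n);cv2.imwrite(f"pics/{n}{tag}.png",im[:,:,::-1])
        m=blue(im)
        for c in cv2.findContours(m,cv2.RETR_EXTERNAL,cv2.CHAIN_APPROX_NONE)[0]:
            if cv2.contourArea(c)<60: continue
            P=ray(n,c[:,0],.067)[:,:2];q=cv2.minAreaRect((P*1000).astype(np.float32))
            print(n,c[:,0].mean(0).round(),'rail mm',(torail(np.array(q[0])/1000)*1000).round(1),np.round(q[1],1),'ang-yaw',round(q[2]-3.05,2))
E
python3 - <<'E'
from h import *
print(torail([.5467,-.073])*1000)
go(-.215,-.022,.15)
E
```

```text
[-130.36028402  -22.09516577]
t 0.1 tcp rail mm [-481.1 -567. ] 0.2257 yaw err(spin) 16.47
tool delta cm [-40.97  44.71   7.63] F rail [ 0.5 -0.4] -0.4
```

Emit:
{"op": "servo_tool", "data": {"steps": [[4, 0, 0, 0, 8.25], [4, 0, 0, 0, 8.25], [4, -2.2, 4.5, 0, 0], [4, -2.2, 4.5, 0, 0], [4, -2.2, 4.5, 0, 0], [4, -2.2, 4.5, 0, 0], [4, -2.2, 4.5, 0, 0], [4, -2.2, 4.5, 0, 0]], "squeeze": 30}}

```text
time_s: 1.1
tcp_pos: [0.3434, -0.358, 0.2264]
eef_rot: [180.0, -0.0, -177.0]
contact_force: [1.4, -0.2, -0.7]
gripper_width: 0.0401
```

Emit:
{"op": "servo_tool", "data": {"steps": [[4, -2.2, 4.5, 0, 0], [4, -2.2, 4.5, 0, 0], [4, -2.2, 4.5, 1, 0], [4, -2.2, 4.5, 1, 0], [4, -2.2, 4.5, 2, 0], [4, -2.2, 4.5, 2, 0], [4, 0, 0, 0, 0], [4, 0, 0, 0, 0]]}}

```text
time_s: 2.1
tcp_pos: [0.4605, -0.0829, 0.1664]
eef_rot: [-180.0, -0.0, -176.9]
contact_force: [0.2, 0.6, 0.1]
gripper_width: 0.0398
```

Run:
```python
from h import *
print(r.get_state()["gripper_width"]);go(-.215,-.022,.022)
```

```text
0.03982782594092952
t 2.1 tcp rail mm [-217.   -27.4] 0.1664 yaw err(spin) 0.04
tool delta cm [-0.21  0.55 14.44] F rail [0.2 0.6] 0.1
```

Emit:
{"op": "servo_tool", "data": {"steps": [[4, 0, 0.5, 3, 0], [4, 0, 0, 4, 0], [4, 0, 0, 4, 0], [4, 0, 0, 2.4, 0], [4, 0, 0, 1, 0], [4, 0, 0, 0, 0]]}}

```text
time_s: 2.85
tcp_pos: [0.4604, -0.0787, 0.0227]
eef_rot: [-180.0, -0.0, -177.0]
contact_force: [-0.3, 0.3, 0.6]
gripper_width: 0.0399
```

Emit:
{"op": "servo_tool", "data": {"steps": [[4, -1, 0, 0, 0], [4, -1, 0, 0, 0], [4, -1, 0, 0, 0], [4, -0.7, 0, 0, 0], [4, -0.7, 0, 0, 0], [4, -0.7, 0, 0, 0], [4, -0.7, 0, 0, 0], [4, 0, 0, 0, 0]]}}

```text
time_s: 3.85
tcp_pos: [0.5184, -0.075, 0.0223]
eef_rot: [-180.0, -0.0, -177.0]
contact_force: [-2.5, -0.4, -0.5]
gripper_width: 0.0402
```

Run:
```python
from h import *
go(-.108,-.022,.022);look("1")
```

```text
t 3.85 tcp rail mm [-158.7  -22.6] 0.0223 yaw err(spin) -0.04
tool delta cm [-5.07  0.06  0.02] F rail [-2.5 -0.2] -0.5
top [430. 313.] rail mm [-501. -217.] [89.6 61.3] ang-yaw 54.14
top [247. 159.] rail mm [-49.8 236.6] [86.8 22.3] ang-yaw 0.69
side [168. 263.] rail mm [-33.5 514.2] [51.3 58.9] ang-yaw 76.38
side [237. 212.] rail mm [-65.9 253.7] [96.6 24.7] ang-yaw 0.19
side [450. 190.] rail mm [-538.8 -229.5] [26.8 62. ] ang-yaw 38.02
side [295. 163.] rail mm [-78.6 -17.9] [ 35.7 125.5] ang-yaw -0.02
side [154.  49.] rail mm [ 805.6 -160.3] [367.7 289.7] ang-yaw 86.87
```

View pics/side1.png

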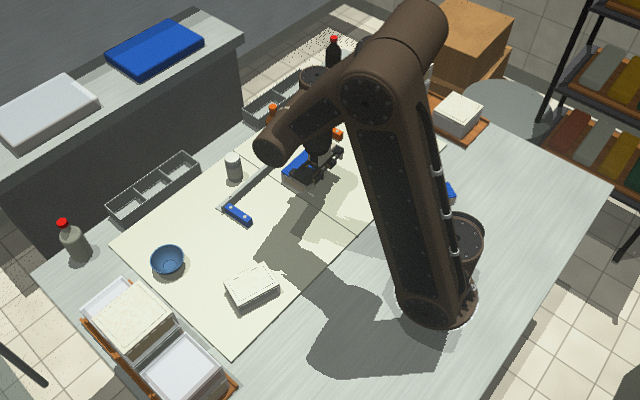

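Tub contacted and square to the rail (side: lid strip centred at (295,163), front edge about 60 mm short of the rail). Continuing.

Emit:
{"op": "servo_tool", "data": {"steps": [[4, -0.8, 0, 0, 0], [4, -0.8, 0, 0, 0], [4, -0.8, 0, 0, 0], [4, -0.8, 0, 0, 0], [4, -0.8, 0, 0, 0], [4, -0.8, 0, 0, 0], [4, -0.5, 0, 0, 0], [4, 0, 0, 0, 0]]}}

```text
time_s: 4.95
tcp_pos: [0.5723, -0.072, 0.0228]
eef_rot: [180.0, 0.1, -177.0]
contact_force: [0.1, -0.7, 0.1]
gripper_width: 0.0399
```

Emit:
{"op": "servo_tool", "data": {"steps": [[4, 2, 0, 0, 0], [4, 2, 0, 0, 0], [0, 0, 0, -4, 0], [0, 0, 0, -4, 0], [0, 0, 0, -4, 0], [0, 0, -4, 0, 0], [0, 0, -4, 0, 0], [0, 0, -4, 0, 0]]}}

```text
time_s: 5.95
tcp_pos: [0.5385, -0.1951, 0.1435]
eef_rot: [-180.0, 0.2, -176.9]
contact_force: [1.3, -0.7, -0.1]
gripper_width: 0.0004
```

Run:
```python
from h import *
go(-.05,-.135,.022);look("2")
```

```text
t 5.95 tcp rail mm [-145.  -143.6] 0.1435 yaw err(spin) 0.03
tool delta cm [-9.47  0.86 12.18] F rail [ 1.3 -0.7] -0.1
top [430. 313.] rail mm [-501. -217.] [89.6 61.3] ang-yaw 54.14
top [247. 160.] rail mm [-54.4 236.7] [96.  21.6] ang-yaw 0.18
side [167. 263.] rail mm [-31.6 511.4] [60.9 62.9] ang-yaw 73.85
side [237. 212.] rail mm [-65.9 253.7] [96.6 24.7] ang-yaw 0.19
side [291. 159.] rail mm [-52.  -20.8] [ 90.7 131.6] ang-yaw -0.24
side [154.  49.] rail mm [ 806.3 -160.2] [367.9 289.2] ang-yaw 86.86
```

View pics/top2.png

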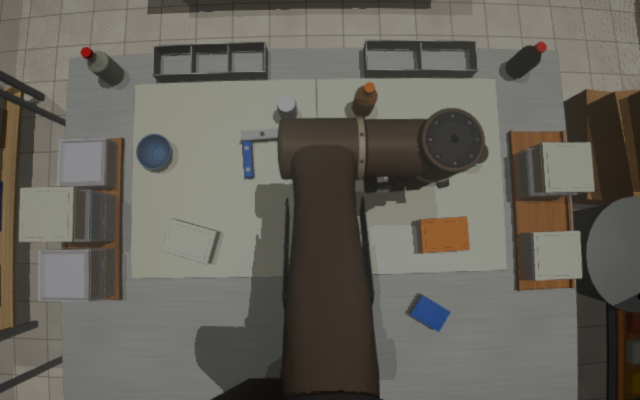

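View pics/side2.png

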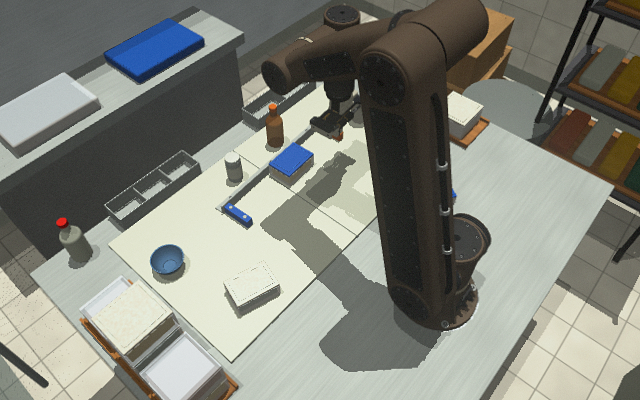

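Run:
```python
from h import *
def tri(a,b):
    Ps=[];us=[]
    for n,p in(("top",a),("side",b)):
        K,d,R,t=cal(n);Ps.append(np.c_[R,t]);us.append(cv2.undistortPoints(np.array(p,float).reshape(1,1,2),K,d).reshape(2,1))
    X=cv2.triangulatePoints(Ps[0],Ps[1],us[0],us[1]).ravel();return X[:3]/X[3]
print(tri((455,138),(343,14)))
print(r.get_state()["joints"].round(1))
s=cv2.imread("pics/side2.png");t=cv2.imread("pics/top2.png")
# sauce base, shaker, cup positions
print(torail(ray("side",[[276,143]],.012)[0]),torail(ray("side",[[235,178]],.012)[0]),torail(ray("side",[[269,73]],.5)[0]))
cv2.imwrite("pics/c2.png",cv2.resize(s[0:230,200:500],None,fx=2.6,fy=2.6))
```

```text
[ 0.53715185 -0.19930197  0.57886425]
[ -0.5  14.9 -19.1   0.  -55.9 -86.6]
[ 0.07403126 -0.08502147] [0.07516144 0.12659112] [-0.08762486  0.084314  ]
```

View pics/c2.png

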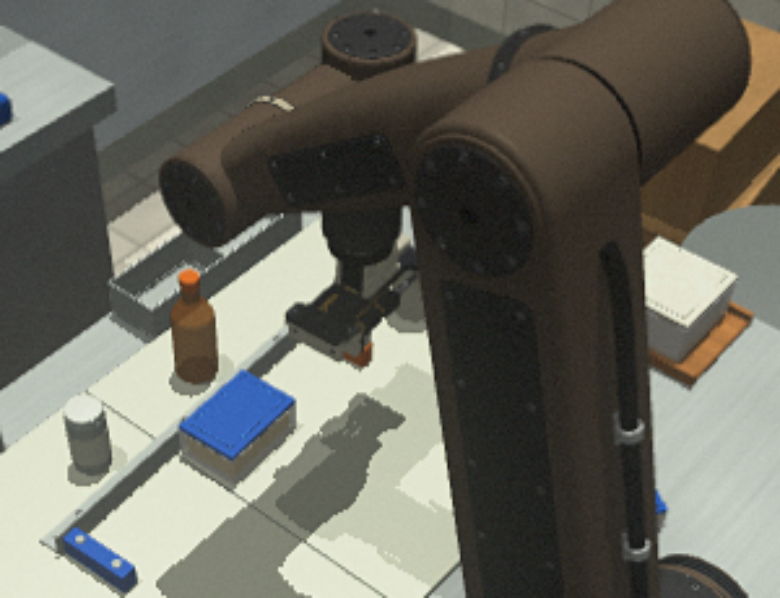

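Emit:
{"op": "servo_tool", "data": {"steps": [[0, -4, 0.9, 0, 0], [0, -4, 0, 0, 0], [0, -1.3, 0, 4, 0], [0, 0, 0, 4, 0], [0, 0, 0, 3, 0], [0, 0, 0, 1.1, 0], [0, 0, 0, 0, 0]]}}

```text
time_s: 6.92
tcp_pos: [0.6303, -0.1799, 0.0216]
eef_rot: [-180.0, -0.0, -176.9]
contact_force: [0.4, -0.1, 1.2]
gripper_width: 0.0003
```

Emit:
{"op": "servo_tool", "data": {"steps": [[0, 0, 1, 0, 0], [0, 0, 1, 0, 0], [0, 0, 0.8, 0, 0], [0, 0, 0.8, 0, 0], [0, 0, 0.8, 0, 0], [0, 0, 0.8, 0, 0], [0, 0, 0.8, 0, 0], [0, 0, 0, 0, 0]]}}

```text
time_s: 7.92
tcp_pos: [0.6275, -0.1197, 0.0223]
eef_rot: [-180.0, 0.1, -176.9]
contact_force: [-0.2, -1.0, 1.0]
gripper_width: 0.0
```

Run:
```python
from h import *
go(-.052,.075,.022);look("3")
```

```text
t 7.925 tcp rail mm [-52.2 -73.1] 0.0223 yaw err(spin) 0.02
tool delta cm [-0.02 14.81  0.03] F rail [-0.3 -1. ] 1.0
top [430. 313.] rail mm [-501.  -216.9] [89.1 61.3] ang-yaw 54.14
top [322. 157.] rail mm [-63.7  37.6] [29.5 51.6] ang-yaw 85.82
side [167. 264.] rail mm [-32.  512.2] [57.7 60.8] ang-yaw 66.45
side [238. 213.] rail mm [-64.9 253.7] [97.8 24.7] ang-yaw 0.19
side [440. 192.] rail mm [-515.2 -199. ] [89.1 62.8] ang-yaw 55.13
side [284. 168.] rail mm [-51.3  16.8] [ 91.4 130.6] ang-yaw -0.64
side [154.  49.] rail mm [ 805.6 -160.3] [289.5 368.1] ang-yaw -3.03
```

View pics/side3.png

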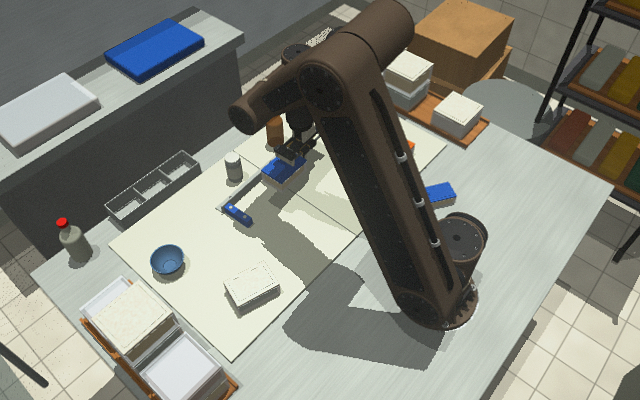

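Tub is moving squarely along (side: lid at (284,168), y' ≈ 17 mm, angle −0.6°).

Emit:
{"op": "servo_tool", "data": {"steps": [[0, 0, 0.9, 0, 0], [0, 0, 0.9, 0, 0], [0, 0, 0.9, 0, 0], [0, 0, 0.9, 0, 0], [0, 0, 0.9, 0, 0], [0, 0, 0.9, 0, 0], [0, 0, 0.9, 0, 0], [0, 0, 0.7, 0, 0]]}}

```text
time_s: 9.02
tcp_pos: [0.6232, -0.0497, 0.0215]
eef_rot: [-180.0, -0.0, -177.0]
contact_force: [0.1, -4.3, 2.9]
gripper_width: 0.0007
```

Run:
```python
from h import *
go(-.052,.070,.022);look("4")
```

```text
t 9.025 tcp rail mm [-52.8  -2.9] 0.0215 yaw err(spin) -0.01
tool delta cm [-0.08  7.29 -0.05] F rail [-0.1 -4.3] 2.9
top [430. 313.] rail mm [-500.8 -217.1] [89.1 61. ] ang-yaw 54.35
top [291. 162.] rail mm [-73. 122.] [33.4 53.1] ang-yaw 5.34
side [167. 264.] rail mm [-30.7 513.2] [54.  67.6] ang-yaw 84.1
side [238. 213.] rail mm [-63.9 253.7] [95.8 24.7] ang-yaw 0.19
side [441. 192.] rail mm [-518.6 -203.1] [80.1 63.9] ang-yaw 53.39
side [270. 181.] rail mm [-50.8  87.3] [ 91.5 130.2] ang-yaw -0.89
side [154.  49.] rail mm [ 806.1 -160.3] [287.9 369. ] ang-yaw -2.78
```

Emit:
{"op": "servo_tool", "data": {"steps": [[0, 0, 0.9, 0, 0], [0, 0, 0.9, 0, 0], [0, 0, 0.9, 0, 0], [0, 0, 0.9, 0, 0], [0, 0, 0.9, 0, 0], [0, 0, 0.9, 0, 0], [0, 0, 0.9, 0, 0], [0, 0, 0.7, 0, 0]]}}

```text
time_s: 10.12
tcp_pos: [0.6194, 0.0203, 0.0214]
eef_rot: [180.0, -0.0, -177.0]
contact_force: [0.1, -2.4, -0.6]
gripper_width: 0.0003
```

Run:
```python
from h import *
go(-.052,.075,.022);look("5")
```

```text
t 10.125 tcp rail mm [-52.8  67.2] 0.0214 yaw err(spin) -0.01
tool delta cm [-0.08  0.78 -0.06] F rail [-0.  -2.4] -0.6
top [430. 313.] rail mm [-501.  -216.9] [89.1 61.3] ang-yaw 54.14
top [266. 167.] rail mm [-78.3 189.6] [25.7 56.2] ang-yaw 0.95
side [168. 264.] rail mm [-31.5 512.6] [59.2 60.9] ang-yaw 70.4
side [238. 215.] rail mm [-66.6 259.1] [101.1  35.1] ang-yaw -1.09
side [442. 191.] rail mm [-519.6 -205.3] [73.7 62.8] ang-yaw 55.13
side [256. 194.] rail mm [-50.8 157.5] [ 91.2 129.7] ang-yaw -0.94
side [154.  49.] rail mm [ 806.8 -160.3] [367.7 287.5] ang-yaw 86.85
```

View pics/side5.png

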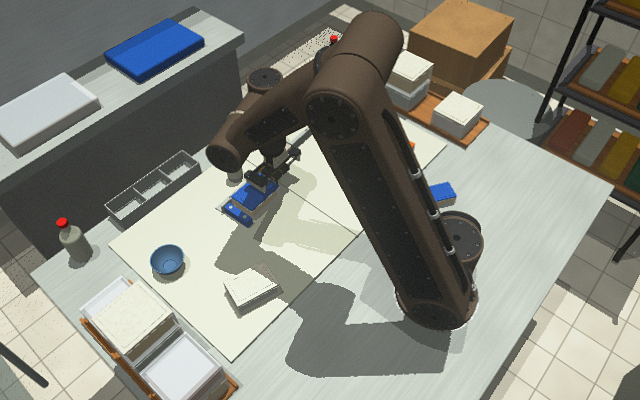

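Emit:
{"op": "servo_tool", "data": {"steps": [[0, 0, -1.5, 0, 0], [0, 0, -1.5, 0, 0], [0, 0, 0, -4, 0], [0, 0, 0, -4, 0], [0, 0, 0, -3, 0], [4, 4, 2, 0, 0], [4, 4, 4, 0, 0], [4, 3, 4, 0, 0]]}}

```text
time_s: 11.22
tcp_pos: [0.5047, 0.083, 0.1317]
eef_rot: [180.0, 0.0, -177.1]
contact_force: [0.0, 0.5, 1.0]
gripper_width: 0.0247
```

Emit:
{"op": "servo_tool", "data": {"steps": [[4, 0.5, 2, 0, 0], [4, 0, 0, 4, 0], [4, 0, 0, 4, 0], [4, 0, 0, 3, 0], [4, 0, 0, 0, 0], [4, 0, 0, 0, 0]]}}

```text
time_s: 11.98
tcp_pos: [0.5007, 0.1031, 0.0225]
eef_rot: [180.0, 0.1, -177.0]
contact_force: [0.5, 0.4, 1.1]
gripper_width: 0.04
```

Run:
```python
from h import *
go(-.099,.157,.022);look("6")
```

```text
t 11.975 tcp rail mm [-166.9  156.2] 0.0225 yaw err(spin) -0.05
tool delta cm [-6.79  0.08  0.06] F rail [0.5 0.4] 1.1
top [430. 313.] rail mm [-500.9 -216.9] [89.1 61.3] ang-yaw 54.04
top [246. 148.] rail mm [-26.5 236.8] [40.9 22.3] ang-yaw 1.18
top [281. 150.] rail mm [-49.1 154.1] [ 89.5 126.3] ang-yaw -0.43
side [167. 264.] rail mm [-33.2 511.3] [56.9 59.4] ang-yaw 64.33
side [237. 213.] rail mm [-65.9 255.2] [97.4 25.7] ang-yaw -2.96
side [154.  49.] rail mm [ 805.6 -160.3] [367.7 289.7] ang-yaw 86.87
```

Emit:
{"op": "servo_tool", "data": {"steps": [[4, -1.5, 0, 0, 0], [4, -1.5, 0, 0, 0], [4, -1.5, 0, 0, 0], [4, -0.9, 0, 0, 0], [4, -0.5, 0, 0, 0], [4, -0.4, 0, 0, 0], [4, -0.3, 0, 0, 0], [4, 0, 0, 0, 0]]}}

```text
time_s: 13.08
tcp_pos: [0.565, 0.1063, 0.0213]
eef_rot: [-180.0, -0.1, -177.0]
contact_force: [-2.2, -1.9, 0.2]
gripper_width: 0.0399
```

Emit:
{"op": "servo_tool", "data": {"steps": [[4, -0.1, 0, 0, 0], [4, -0.1, 0, 0, 0], [4, 0, 0, 0, 0]]}}

```text
time_s: 13.45
tcp_pos: [0.5679, 0.1071, 0.0215]
eef_rot: [180.0, 0.0, -177.0]
contact_force: [-1.1, -0.2, -1.0]
gripper_width: 0.0401
```

Run:
```python
from h import *
go(-.099,.157,.022)
```

```text
t 13.45 tcp rail mm [-99.6 156.6] 0.0215 yaw err(spin) -0.02
tool delta cm [-0.06  0.04 -0.05] F rail [-1.1 -0.2] -1.0
```

Emit:
{"op": "servo_tool", "data": {"steps": [[4, -0.1, 0, 0, 0], [4, -0.1, 0, 0, 0], [4, 0, 0, 0, 0]]}}

```text
time_s: 13.82
tcp_pos: [0.5691, 0.107, 0.0215]
eef_rot: [-180.0, -0.1, -177.0]
contact_force: [-5.2, 0.6, 2.1]
gripper_width: 0.0397
```

Emit:
{"op": "servo_tool", "data": {"steps": [[4, -0.1, 0, 0, 0], [4, -0.1, 0, 0, 0], [4, 0, 0, 0, 0]]}}

```text
time_s: 14.2
tcp_pos: [0.5691, 0.1068, 0.0215]
eef_rot: [-180.0, -0.2, -176.9]
contact_force: [-14.2, 2.2, 8.5]
gripper_width: 0.0397
```

Emit:
{"op": "servo_tool", "data": {"steps": [[4, 2.5, 0, 0, 0], [4, 0, 0, -4, 0], [4, 0, 0, -4, 0], [0, 0, 0, -3, 0], [0, 0, -4, 0, 0], [0, 0, -4, 0, 0], [0, -3, -3.3, 0, 0], [0, -4.8, 0, 0, 0]]}}

```text
time_s: 15.2
tcp_pos: [0.6321, -0.0049, 0.1331]
eef_rot: [180.0, 0.2, -177.1]
contact_force: [1.5, 0.9, -0.1]
gripper_width: 0.0009
```

Emit:
{"op": "servo_tool", "data": {"steps": [[0, 0, 0, 0, 0], [0, 0, 0, 0, 0]]}}

```text
time_s: 15.45
tcp_pos: [0.6309, -0.0029, 0.1314]
eef_rot: [-180.0, 0.0, -177.0]
contact_force: [-0.0, 0.7, 0.3]
gripper_width: 0.0009
```

Run:
```python
from h import *
go(-.045,.045,.022);look("7")
```

```text
t 15.45 tcp rail mm [-42.6  43.4] 0.1314 yaw err(spin) -0.04
tool delta cm [ 0.24  0.16 10.94] F rail [-0.   0.7] 0.3
top [430. 313.] rail mm [-501.  -216.9] [89.1 61.3] ang-yaw 54.14
top [271. 157.] rail mm [-46.9 167.3] [ 79.8 145. ] ang-yaw 0.51
top [295. 139.] rail mm [-10.9 105.1] [27. 22.] ang-yaw 85.76
side [168. 263.] rail mm [-36.7 511.1] [70.6 55.4] ang-yaw 30.98
side [238. 213.] rail mm [-66.1 254.5] [28.2 99. ] ang-yaw 86.22
side [449. 190.] rail mm [-533.5 -224.7] [29.5 63.8] ang-yaw 51.58
side [255. 190.] rail mm [-45.5 158.1] [ 91.5 130.3] ang-yaw 0.05
side [154.  49.] rail mm [ 806.1 -160.2] [288.2 368.8] ang-yaw -2.88
```

View pics/side7.png

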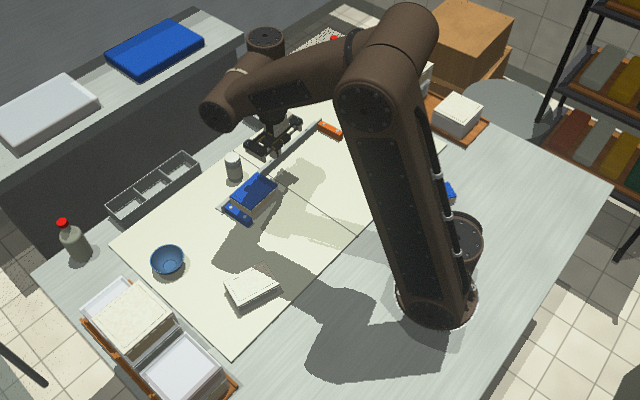

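Tub flat on the rail (−45.5 mm, 0.05°), 7 mm short of the stop. Now the end push.

Emit:
{"op": "servo_tool", "data": {"steps": [[0, 0.2, 0.1, 4, 0], [0, 0, 0, 4, 0], [0, 0, 0, 2.9, 0], [0, 0, 0, 0, 0], [0, 0, 1, 0, 0], [0, 0, 1, 0, 0], [0, 0, 0.4, 0, 0], [0, 0, 0.3, 0, 0]]}}

```text
time_s: 16.55
tcp_pos: [0.6278, 0.0248, 0.0238]
eef_rot: [-180.0, 0.1, -176.9]
contact_force: [0.1, -6.9, 5.6]
gripper_width: 0.0004
```

Emit:
{"op": "servo_tool", "data": {"steps": [[0, 0, 0.2, 0, 0], [0, 0, 0.1, 0, 0], [0, 0, 0.1, 0, 0], [0, 0, 0, 0, 0]]}}

```text
time_s: 17.05
tcp_pos: [0.6277, 0.0281, 0.0238]
eef_rot: [-180.0, 0.1, -177.0]
contact_force: [-0.4, -5.7, 6.2]
gripper_width: 0.0001
```

Run:
```python
from h import *
go(-.045,.075,.022)
```

```text
t 17.05 tcp rail mm [-44.1  74.5] 0.0238 yaw err(spin) -0.02
tool delta cm [0.09 0.05 0.18] F rail [-0.7 -5.7] 6.2
```

Emit:
{"op": "servo_tool", "data": {"steps": [[0, 0, 0.1, 0, 0], [0, 0, 0.1, 0, 0], [0, 0, 0, 0, 0]]}}

```text
time_s: 17.42
tcp_pos: [0.6275, 0.03, 0.0238]
eef_rot: [-179.9, 0.1, -177.0]
contact_force: [-0.2, -7.1, 6.7]
gripper_width: 0.0005
```

Emit:
{"op": "servo_tool", "data": {"steps": [[0, 0, 0.1, 0, 0], [0, 0, 0.1, 0, 0], [0, 0, 0, 0, 0]]}}

```text
time_s: 17.8
tcp_pos: [0.6274, 0.0313, 0.0239]
eef_rot: [-179.9, 0.1, -177.0]
contact_force: [0.4, -10.4, 5.8]
gripper_width: 0.0004
```

Emit:
{"op": "servo_tool", "data": {"steps": [[0, 0, 0.1, 0, 0], [0, 0, 0.1, 0, 0], [0, 0, 0, 0, 0]]}}

```text
time_s: 18.18
tcp_pos: [0.6275, 0.0315, 0.024]
eef_rot: [-179.8, 0.0, -177.0]
contact_force: [4.3, -19.7, 4.9]
gripper_width: 0.0004
```

Run:
```python
from h import *
go(-.045,.075,.022);look("8")
s=cv2.imread("pics/side8.png");cv2.imwrite("pics/c8.png",cv2.resize(s[120:240,180:330],None,fx=5,fy=5,interpolation=cv2.INTER_CUBIC))
```

```text
t 18.175 tcp rail mm [-44.1  77.9] 0.024 yaw err(spin) -0.05
tool delta cm [ 0.09 -0.29  0.2 ] F rail [  3.3 -19.9] 4.9
top [430. 313.] rail mm [-501.  -216.9] [89.1 61.3] ang-yaw 54.14
top [257. 167.] rail mm [-78.4 211.7] [36.1 78.2] ang-yaw 18.8
side [166. 263.] rail mm [-30.4 511.2] [60.7 63.1] ang-yaw 62.62
side [238. 215.] rail mm [-70.2 259.6] [108.3  34.5] ang-yaw 0.19
side [441. 191.] rail mm [-519.1 -204.6] [75.4 62.8] ang-yaw 55.13
side [253. 195.] rail mm [-45.6 166.7] [ 91.3 128.5] ang-yaw 0.03
side [154.  49.] rail mm [ 805.6 -160.2] [288.9 369. ] ang-yaw -2.79
```

View pics/c8.png

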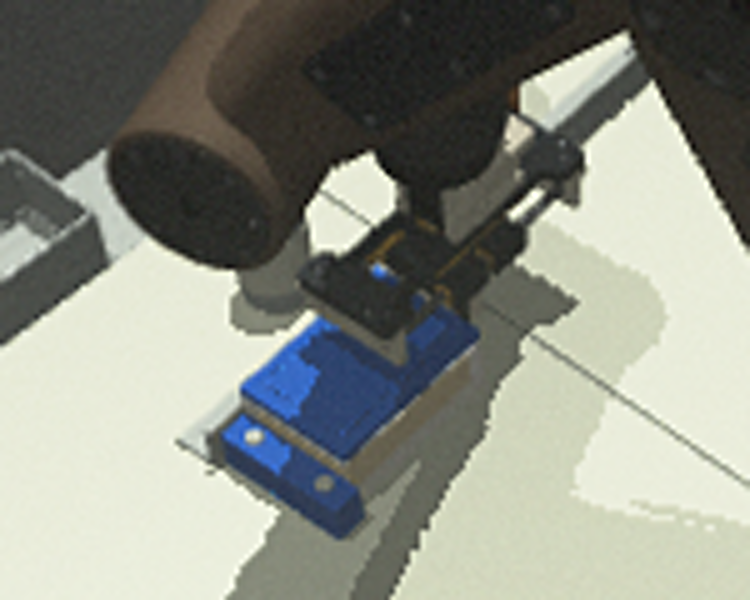

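Force rose from 10 to 20 N with no motion, so the end is on the stop. Backing off and checking.

Emit:
{"op": "servo_tool", "data": {"steps": [[0, 0, -0.5, 0, 0], [0, 0, -1.5, 0, 0], [0, 0, -1.5, 0, 0], [0, 0, 0, -4, 0], [0, 0, 0, -4, 0], [0, 0, -4, -4, 0], [0, 0, -5, -4, 0], [0, 0, -5, 0, 0]]}}

```text
time_s: 19.27
tcp_pos: [0.6378, -0.1404, 0.1859]
eef_rot: [-180.0, 0.4, -176.9]
contact_force: [-0.2, 0.2, -1.0]
gripper_width: 0.0008
```

Emit:
{"op": "servo_tool", "data": {"steps": [[0, 0, -5, 0, 0], [0, 1, -5, 0, 0], [0, 1, -5, 0, 0], [0, 2, -4, 0, 0], [0, 2, -4, 0, 0], [0, 0, 0, 0, 0]]}}

```text
time_s: 20.02
tcp_pos: [0.586, -0.3747, 0.1811]
eef_rot: [180.0, -0.0, -177.2]
contact_force: [0.4, 0.3, -0.4]
gripper_width: 0.0003
```

Run:
```python
from h import *
go(0,0,.2);look("9")
s=cv2.imread("pics/side9.png");cv2.imwrite("pics/c9.png",cv2.resize(s[130:240,180:320],None,fx=5,fy=5,interpolation=cv2.INTER_CUBIC))
s=cv2.imread("pics/top9.png");cv2.imwrite("pics/t9.png",cv2.resize(s[90:220,225:445],None,fx=3.6,fy=3.6,interpolation=cv2.INTER_CUBIC))
```

```text
t 20.025 tcp rail mm [-107.1 -325.4] 0.1811 yaw err(spin) -0.25
tool delta cm [-10.57  32.59  -1.89] F rail [0.4 0.3] -0.4
top [268. 156.] rail mm [-51.  173.4] [102.5 148.2] ang-yaw 0.09
side [162. 260.] rail mm [-17.4 512.7] [68.  94.8] ang-yaw 84.81
side [238. 212.] rail mm [-65.9 254. ] [96.5 23.7] ang-yaw 0.54
side [442. 192.] rail mm [-518.2 -203.4] [78.4 62.8] ang-yaw 55.13
side [251. 192.] rail mm [-45.  165.8] [ 90.2 130.3] ang-yaw 0.03
side [154.  49.] rail mm [ 806.7 -160.3] [288.1 368.3] ang-yaw -2.97
```

View pics/c9.png

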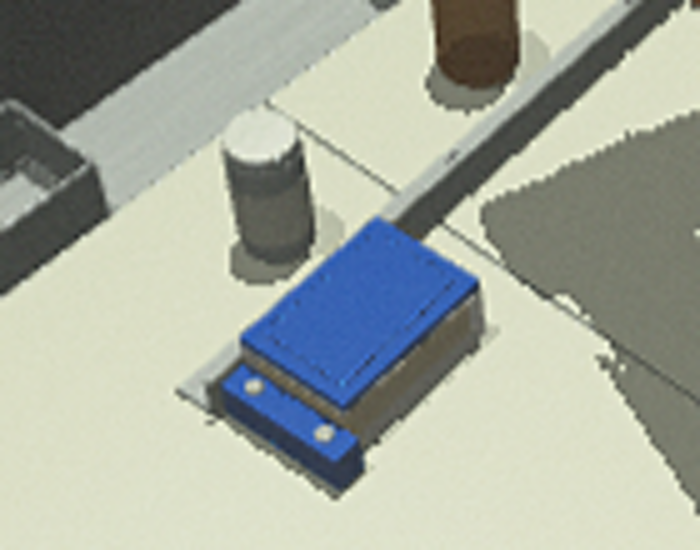

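View pics/t9.png

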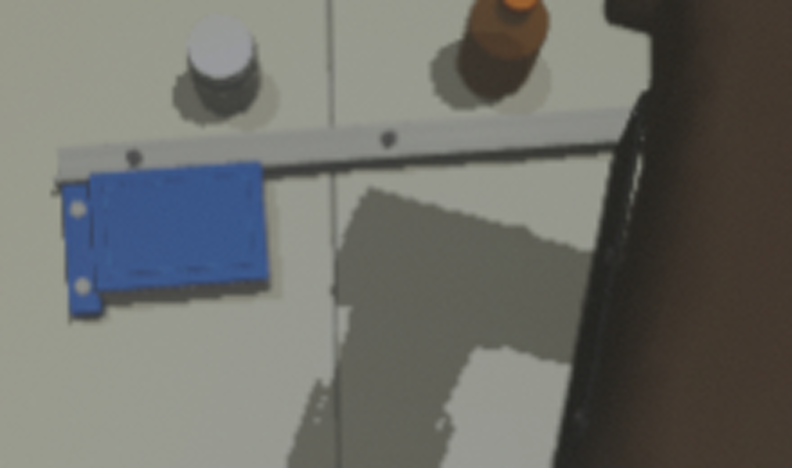

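Run:
```python
from plant import r
print(r.close_job())
```

```text
the job is handed in; nothing more can be done
None
```

The blue-lidded tub is home against the rail and the blue stop. I handed the job in at about 20 s of the 48 s, with the arm clear and no verdict reported.

**What I did:** I pushed the tub towards the rail from behind with two fingers. Then I slid it along to the left with closed fingers on its end. After that I pressed it flat to the rail, where it stopped moving at 14 N. Last, I pushed its end onto the blue stop, where the force rose from 10 to 20 N without any motion.

**Last checks:**

| Check (side camera, rail frame) | Measured | Ideal |
|---|---|---|
| Lid centre from rail face | −45.0 mm | −45 mm |
| Lid centre along rail | 165.8 mm | 165 mm |
| Angle to rail | 0.03° | 0° |

- **Agreement between views:** In the top view the lid and the blue stop merged into one blob, so that camera gave no separate number, but by eye it shows the same seating.
- **Bystanders:** The sauce and shaker look unmoved in the last pictures. I did not measure any bystander's position afterwards, and the arm hid some of the right side of the counter in the last top view.
- **Unexplained reading:** There was an upward force of about 5–6 N on the tool during the last push. I took it as friction on the tub, and it was gone once the arm backed off.

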